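# Open the safety-capped solvent bottle at the laser marker

## Task

Open the amber solvent bottle with the red push-and-turn safety cap: press the cap down firmly against its spring until it bottoms and, keeping it pressed, twist it anticlockwise (seen from above) until you feel it come up against its stop, short of a quarter turn. Then lift the cap straight up about 10 cm and finish while still holding it there, upright and still above the bottle; do not put it down or let go. Do not touch the blue-capped bottle, and leave the loose things on the bench where they are.

Things in the scene. Friction and masses are not known exactly. Their poses are not given: they have to be found in the camera images.
- cap: Loose red round push-and-turn cap, 48 mm in diameter (16 flat sides, 49 mm over corners), 34 mm tall, about 40 g, locked on the bottle at the start. Origin at the centre of its underside, z up, x along the white pointer bar on its top. Grasp from above across its diameter at any yaw, 60 N grip; sides are free all round.
- cap_top (a point): Centre of the cap's top face, 34 mm above its underside. Pressing: a spring holds the cap up with 3 N; 8 N presses it the 4 mm that clear the lock teeth, 10 N the full 6 mm, where it bottoms hard on the neck. It must stay pressed for the first 45 degrees of the turn.
- cap_seat (a point): Where the cap's underside centre lies when locked, on the bottle's axis 140 mm above the bench. Turning: pressed, the cap turns only anticlockwise seen from above, to a hard stop 1.2 rad (68 degrees) from the locked direction (it starts within 0.08 rad of that); there it lifts straight off. Clockwise it is blocked at once.
- bottle: Amber bottle, 70 mm in diameter, bolted fast in a stand: round dark base 110 mm in diameter, 8 mm thick, two blue lugs 36 mm high. It cannot move or turn. Origin at the centre of the base's underside on the bench; z up along the neck; the cap's pointer lies along the bottle's x when locked. Straight wall up to 100 mm, shoulder up to 126 mm.
- neck_top (a point): Centre of the top of the bottle's neck (28 mm in diameter), 163 mm above the bench; hidden inside the cap at the start.
- oil_bottle: White bottle with a blue label and a plain blue cap 38 mm in diameter, 164 mm tall over all, bolted fast in the same kind of stand (base 110 mm in diameter). Must not be touched. Origin at the centre of the base's underside.
- flange: Loose steel ring lying flat, 56 mm in diameter, 16 mm high. Origin at the centre of its underside. Bystander.
- tag_cup: Loose open steel cup, 70 mm in diameter, 70 mm tall. Origin at the centre of its underside. Bystander.
- glue: Loose small red bottle with a black cap, 32 mm in diameter, 95 mm tall. Origin at the centre of its underside. Bystander.
- wrench: Loose steel wrench lying flat along its x. Bystander.
- brush: Loose bench brush lying flat along its x. Bystander.
- mouse: Loose black computer mouse, 100 x 58 mm, 30 mm high. Origin at the centre of its underside. Bystander.
Things that resemble listed ones, but are neither listed nor needed, are in the scene too. What is shaped like the cap but purple is not meant.

How it is judged (in metres and radians):
On the way, in this order (a step that is already met when the one before it is completed fails the run):
1. the cap is pressed down at least 3 mm against its spring, still in its locked direction (z of cap in the frame of bottle below 0.137 m and angle between the x axis of cap and the x axis of bottle, either way round below 0.3 rad and horizontal distance between cap and bottle below 0.006 m), for 0.1 s.
2. the cap, still on the neck, is turned up to its stop (at least 1.05 rad from locked) (angle between the x axis of cap and the x axis of bottle, either way round above 1.05 rad and z of cap in the frame of bottle below 0.146 m and horizontal distance between cap and bottle below 0.006 m), for 0.1 s.
At the end, for the whole second after the job is handed in: The cap is held in the fingers, touching nothing else, its underside 60 to 180 mm above its locked height, within 35 mm sideways of the bottle's axis, upright within 0.3 rad and still (under 30 mm/s) (z of cap in the frame of bottle between 0.2 and 0.32 m and horizontal distance between cap and bottle below 0.035 m and angle between cap's own z axis and vertical below 0.3 rad and linear speed of cap below 0.03 m/s and contact force between the fingers and cap above 2 N and contact force between cap and bottle below 0.1 N); the arm keeps its last pose, push and grip.
It fails at once if the blue-capped bottle is touched (contact force between any of the arm, the fingers, cap and oil_bottle above 1 N).
It fails at once if a loose bystander is moved more than 30 mm (distance of any of flange, tag_cup, glue, wrench, brush, mouse from where it was at the start of the episode above 0.03 m).
It also fails if it takes over 46 s, if anything falls off the work surface, if the arm or the gripper's body presses on something with over 40 N, if the wrist force passes 120 N, or if a joint passes its speed limit or range.

## Robot

A 7-joint arm with a two-finger parallel gripper is mounted at the origin on the work surface. World frame = base frame: x ahead of the robot, y to its left, z up, the work surface at z = 0. Lengths are in m, angles in degrees, forces in N, time in s.
With the tool pointing down it reaches from about 0.425 to 0.825 m from the base axis. Payload 3.6 kg.
Tool frame: the origin (TCP) lies midway between the tips of the shut fingers; the grasp point (between the pads) lies 19 mm behind it; z points along the fingers, y is the direction in which the jaws open and shut (so a half turn about z gives the same grasp; the last joint's range is limited). The gripper opens to 85 mm and grips with 20 to 120 N. Pads are 22 mm wide; open, the fingers measure 114 mm over their backs; the gripper's body (76 mm by 85 mm) begins 54 mm behind the grasp point. The pads swing forward as they close: fully open they stand 13 mm farther back than shut.
Start: joints at [-1.518, 35.231, -0.722, 81.555, 0.464, 63.22, -2.315], TCP at [0.65, 0, 0.231] pointing down, gripper open.
Joint ranges: [-178.69, 178.69], [-17.37, 117.87], [-77.05, 75.6], [15.02, 138.74], [-78.02, 258.01], [0.78, 113.62], [-162.83, 162.83]. Speed limits (degrees/s): [159.86, 159.86, 180, 180, 180, 180, 180].

## Interface

Orientations are given as [roll, pitch, yaw] about the fixed x, y, z axes, in that order (R = Rz(yaw) Ry(pitch) Rx(roll)).
In Python, from plant import state, eyes, ctrl gives the robot as it stands. The module is installed in compiled form; this text tells all that it offers.
- The arm moves only by the shell command python3 -m crank 'ROWS' [OPENING] [FORCE]. ROWS is JSON, a list that holds one entry, the list of rows, each a list of 4 numbers: the shift along the tool's x, y, z in cm, then the turn about the tool's z in degrees. A call has 1 to 12 rows; each row shifts and turns the commanded pose from where the row before left it, along the tool's axes as they then stand; what a row does not reach is not made up. A row lasts 1/12 s, in which the tool goes at most 41.7 mm and 7.16 degrees, less where a joint would pass 70% of its speed; a pose out of reach is approached as far as the arm can. A call with a gripper value outside its range is refused whole. OPENING is the closure, from 0 (fully open) to 1 (shut), set as the call begins (- or left out, the last holds). The fingers move at their own pace and stop on an object; FORCE is the grip in N (left out, the last holds). Time passes only in rows, so rows that do not move let the fingers close. It gives the time, the measured TCP pose, the force and the opening at its end, in the units of the state.
- state(): the state, without advancing time (a new reading comes with each control period).
- eyes.snapshot(name): name is "scene" or "side" or "wrist"; returns a dict with "frame" (480x640x3 uint8, blue, green, red), "depth" (480x640 float32, m along the optical axis (not along the pixel's ray), 0 where there is no reading), "K" (3x3 intrinsics, pixels), "R" (3x3) and "t" (3): a world point X has camera coordinates R X + t. Camera axes: x right, y down, z forward; pixel columns grow to the right and rows downward; lengths in m; the calibration is good to about 2 mm. A picture is of the moment at which its call begins.
- ctrl.hand_in(): hands the job in, once; it reports no verdict.
The state is a dict: "time_s": time; "q": joint angles; "qd": joint speeds; "joint_torque": joint torques, N m; "tcp_pos": TCP position; "orientation": TCP orientation; "wrist_force": force on the tool from outside, world axes, zero at the start; "torque": the same for the moment, N m; "gripper_width": opening from 0.0 (shut) to 1.0 (fully open).
Only numpy, scipy, OpenCV 4.12 (cv2) and the standard library are available. Lean on these libraries where they do the work, as an engineer would, in place of code of your own. Each camera call takes 0.05 s, during which the arm holds its last target. There are 200 camera calls.

## Working session

There is one attempt and no reset: what is moved stays moved. The work goes in short steps, Python scripts to look and compute and a shell command to move; the robot and the scene stay as the last step left them, time stands still between calls to the robot, and variables do not carry over. Pictures are saved under pics/ and viewed, about 8 in all and at most 12, crops included, and the job is handed in when it is done.

```bash
mkdir -p pics; cat > h.py <<'E'
import numpy as np, cv2
from plant import state, eyes, ctrl
def snap(n):
    s=eyes.snapshot(n); return s
def world(s):
    d=s["depth"]; K=s["K"]; v,u=np.mgrid[:480,:640]
    c=np.stack([(u-K[0,2])/K[0,0]*d,(v-K[1,2])/K[1,1]*d,d],-1)
    return (c-s["t"])@s["R"], d>0
E
python3 - <<'E'
from h import *
import pickle
ims=[]
for n in("scene","side"):
    s=snap(n); pickle.dump(s,open(n+".pkl","wb")); cv2.imwrite(f"pics/{n}.png",s["frame"])
    W,ok=world(s); hsv=cv2.cvtColor(s["frame"],cv2.COLOR_BGR2HSV)
    m=(((hsv[...,0]<8)|(hsv[...,0]>172))&(hsv[...,1]>120)&(hsv[...,2]>60)&ok).astype(np.uint8)
    k,l,st,c=cv2.connectedComponentsWithStats(m)
    for i in range(1,k):
        if st[i,4]>60:
            p=W[l==i]; print(n,st[i],c[i].round(),p.min(0).round(3),p.max(0).round(3))
s=state();print(s)
E
```

```text
scene [ 230    0  147  180 9931] [294.  72.] [-0.398 -1.056 -0.252] [0.692 0.043 0.637]
scene [471  18  17  49 412] [480.  41.] [0.056 0.033 0.334] [0.16  0.043 0.463]
scene [ 434   56   73   97 2399] [464. 113.] [-0.043 -0.051  0.065] [0.064 0.062 0.331]
scene [ 415  133   71   47 1624] [448. 161.] [-0.083 -0.095  0.004] [0.101 0.1   0.05 ]
scene [371 241  26  30 575] [383. 255.] [0.37  0.04  0.001] [0.527 0.151 0.179]
scene [419 362  20  25 322] [428. 374.] [0.581 0.305 0.007] [0.607 0.334 0.088]
side [223   0  40  32 798] [243.  14.] [ 0.366 -0.05   0.659] [ 0.438 -0.008  0.71 ]
side [ 265   15  112   56 1989] [310.  44.] [ 0.441 -0.049  0.571] [0.665 0.029 0.68 ]
side [117  34  51  90 723] [142.  79.] [ 0.13  -0.051  0.492] [ 0.257 -0.02   0.657]
side [ 84 128  36  62 395] [102. 158.] [ 0.024 -0.051  0.348] [ 0.133 -0.014  0.482]
side [ 58 192  30  22 183] [ 73. 203.] [-0.036 -0.057  0.299] [0.027 0.029 0.322]
side [327 201  10  23 182] [331. 213.] [0.577 0.295 0.002] [0.604 0.321 0.079]
side [295 203  19  21 320] [304. 213.] [0.479 0.097 0.122] [0.526 0.146 0.18 ]
side [ 81 248  15   7  62] [ 88. 251.] [-0.012 -0.063  0.19 ] [ 0.019 -0.051  0.206]
side [  72  280   80   48 1537] [112. 310.] [-0.096 -0.102 -0.001] [0.1   0.073 0.035]
{'time_s': 0.1, 'q': array([-1.51823089, 35.28243861, -0.72310089, 81.63306891,  0.46427616,
       63.22139442, -2.3128688 ]), 'qd': array([ 0.00373313, -0.19113305, -0.00779098, -0.14441694, -0.09545751,
       -0.00343552, -0.00695682]), 'joint_torque': array([ 1.87134152e-03, -4.70385647e+01,  2.59924382e-01, -1.71571434e+01,
        9.91805020e-03,  5.83933666e-03,  9.32311934e-06]), 'tcp_pos': array([6.49295303e-01, 1.11923046e-05, 2.30263018e-01]), 'orientation': array([-1.79865983e+02,  1.74198766e-03,  9.00058061e+01]), 'wrist_force': array([-0.06322417,  0.18011036, -0.79630605]), 'torque': array([-0.02334368,  0.01287871,  0.05237978]), 'gripper_width': 0.999538029683297}
```

View pics/scene.png

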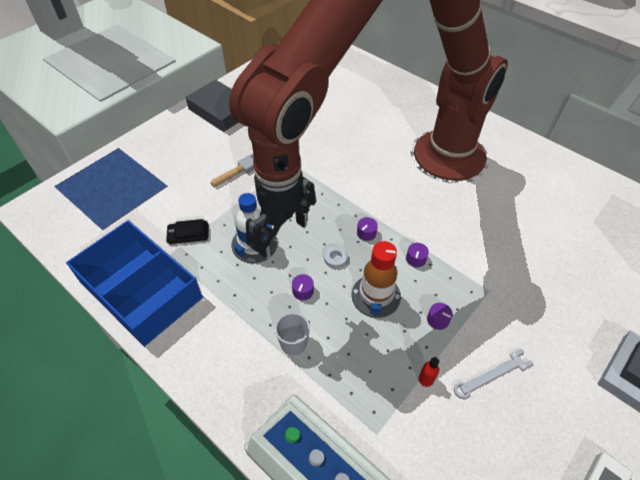

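View pics/side.png

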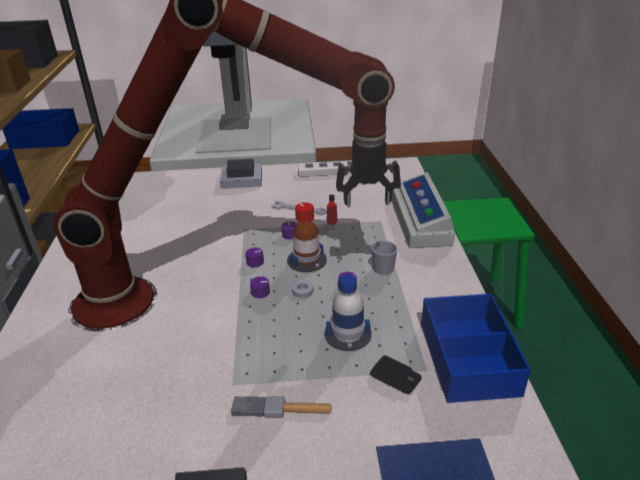

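The scene view shows the red cap on the amber bottle at (383,252). Things that could be mistaken for it are the glue bottle (429,374), the purple caps at (368,229), (417,254), (303,287) and (440,316), and the blue cap at (247,203). I choose the red cap on the amber bottle and check it in a close crop.

```bash
python3 - <<'E'
from h import *
import pickle
for n in("scene","side"):
    s=pickle.load(open(n+".pkl","rb")); W,ok=world(s)
    m=ok&(abs(W[...,0]-.503)<.04)&(abs(W[...,1]-.122)<.04)
    t=m&(W[...,2]>.169)&(W[...,2]<.182); p=W[t]
    (cx,cy),r=cv2.minEnclosingCircle(p[:,:2].astype(np.float32)); print(n,"top",len(p),np.median(p[:,2]),(cx,cy),r,p[:,:2].mean(0))
    w=t&(s["frame"].min(-1)>110)
    if w.sum()>3:
        q=W[w][:,:2]; u=np.linalg.svd(q-q.mean(0))[2][0]; print("white",len(q),q.mean(0),u,np.degrees(np.arctan2(u[1],u[0])))
    # body ring between z .06-.1 : cylinder r=.035
    b=m&(W[...,2]>.05)&(W[...,2]<.1); 
    if b.sum()>20:
        from scipy.optimize import least_squares
        P=W[b][:,:2]; f=least_squares(lambda c:np.hypot(*(P-c).T)-.035,[.503,.122],loss='soft_l1',f_scale=.002); print("body",f.x)
    # blue cap
    hsv=cv2.cvtColor(s["frame"],cv2.COLOR_BGR2HSV)
    o=ok&(W[...,2]>.156)&(W[...,2]<.17)&(abs(hsv[...,0].astype(int)-115)<12)&(hsv[...,1]>120)
    if o.sum(): print("oil cap",W[o].mean(0))
s=pickle.load(open("scene.pkl","rb"))["frame"][215:325,330:470]
cv2.imwrite("pics/crop.png",cv2.resize(s,None,fx=5,fy=5,interpolation=cv2.INTER_CUBIC))
E
```

```text
scene top 431 0.17458536142225284 (0.5013185739517212, 0.12654319405555725) 0.025523213669657707 [0.5033263  0.12741926]
white 29 [0.49361336 0.13701716] [-0.52634065  0.85027379] 121.75853884704952
body [0.50126733 0.12645389]
oil cap [ 0.58343197 -0.17667856  0.16366958]
side top 179 0.17527399586993356 (0.5027166604995728, 0.12620660662651062) 0.027776673436164856 [0.50276633 0.12205342]
white 9 [0.50035227 0.13999013] [ 0.96272701 -0.27047495] -15.692531119082838
body [0.50273048 0.12695276]
oil cap [ 0.58161757 -0.18451886  0.16399118]
```

View pics/crop.png

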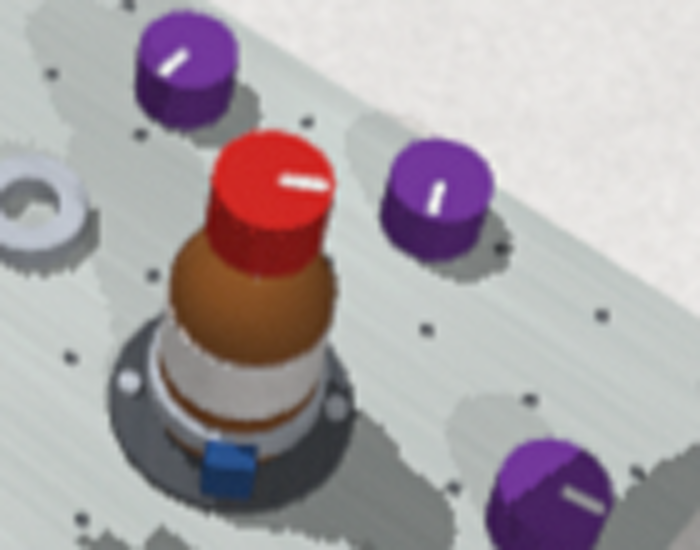

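The crop shows the red cap with its white bar pointing right, at about 122° in the world frame, on the amber bottle. It is measured at (0.502, 0.1265) with its top at z 0.175, against 0.174 expected. The body-cylinder fit agrees to within about 1 mm. I move above it at the same height.

```bash
python3 -m crank '[[[1.58,-1.84,0,0],[1.58,-1.84,0,0],[1.58,-1.84,0,0],[1.58,-1.84,0,0],[1.58,-1.84,0,0],[1.58,-1.84,0,0],[1.58,-1.84,0,0],[1.58,-1.84,0,0],[0,0,0,0],[0,0,0,0],[0,0,0,0]]]' 0 60
python3 - <<'E'
from h import *
s=snap("wrist"); cv2.imwrite("pics/w1.png",s["frame"]); W,ok=world(s)
hsv=cv2.cvtColor(s["frame"],cv2.COLOR_BGR2HSV)
t=ok&(W[...,2]>.169)&(W[...,2]<.182)&(np.hypot(W[...,0]-.502,W[...,1]-.1265)<.04); p=W[t]
print(len(p),np.median(p[:,2]),cv2.minEnclosingCircle(p[:,:2].astype(np.float32)),p.mean(0))
w=t&(s["frame"].min(-1)>110)
if w.any(): print("white",W[w].mean(0),w.sum())
x=state();print(x["tcp_pos"],x["orientation"],x["q"],x["wrist_force"])
E
```

```text
time_s: 1.02
tcp_pos: [0.5032, 0.1257, 0.2312]
orientation: [180.0, 0.0, 90.0]
wrist_force: [-0.5, -0.5, -0.5]
gripper_width: 1.0
6406 0.1746553251148389 ((0.5027323961257935, 0.12520702183246613), 0.024568527936935425) [0.50270686 0.12654961 0.1745575 ]
white [0.49639165 0.13520601 0.1751508 ] 265
[0.50352076 0.12531236 0.23119795] [1.79976420e+02 4.49085227e-02 8.99050161e+01] [-15.19483999  23.59850159  -1.74950932 103.13252909   0.9358977
  53.27291868 -17.45268008] [ 7.64233131e-01 -1.02992374e+00 -9.74480839e-04]
```

View pics/w1.png

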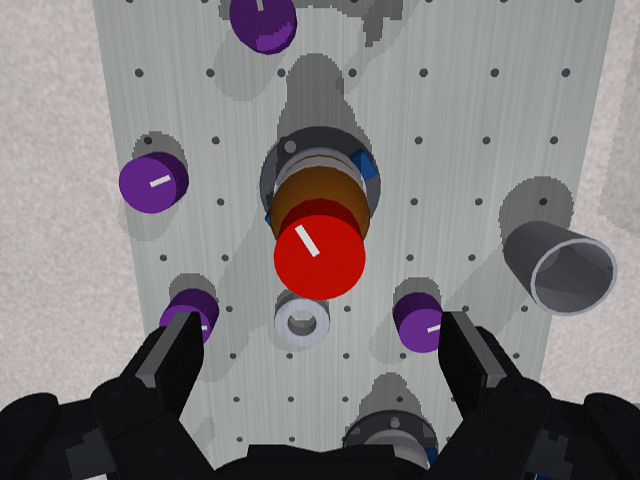

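The wrist view confirms the red cap at (320,257), between the jaws at its measured place. Its top is at z 0.1747 and its centre within 1 mm of the TCP axis. I descend to TCP z ≈ 0.140, then close.

```bash
python3 -m crank '[[[0.07,-0.08,1.3,0],[0,0,1.3,0],[0,0,1.3,0],[0,0,1.3,0],[0,0,1.3,0],[0,0,1.3,0],[0,0,1.3,0],[0,0,0,0],[0,0,0,0],[0,0,0,0]]]' 0 60
python3 -m crank '[[[0,0,0,0],[0,0,0,0],[0,0,0,0],[0,0,0,0],[0,0,0,0],[0,0,0,0],[0,0,0,0],[0,0,0,0],[0,0,0,0],[0,0,0,0]]]' 1 60
python3 - <<'E'
from h import *
x=state();print(x["tcp_pos"],x["orientation"],x["q"],x["wrist_force"],x["gripper_width"])
s=snap("wrist"); cv2.imwrite("pics/w2.png",s["frame"])
E
```

```text
time_s: 1.9
tcp_pos: [0.5029, 0.1266, 0.1408]
orientation: [179.9, -0.0, 89.9]
wrist_force: [-0.1, 0.2, 0.3]
gripper_width: 1.001
time_s: 2.73
tcp_pos: [0.5024, 0.1272, 0.1405]
orientation: [179.9, -0.0, 90.0]
wrist_force: [0.3, -0.9, 4.0]
gripper_width: 0.554
[0.50237453 0.127206   0.14051586] [ 1.79947021e+02 -1.57803078e-02  9.00028042e+01] [-15.43263445  30.27460185  -1.75970287 109.51309274   1.37555691
  40.17692667 -17.99990241] [ 0.25510969 -0.90782104  4.02822558] 0.554228414379209
```

View pics/w2.png

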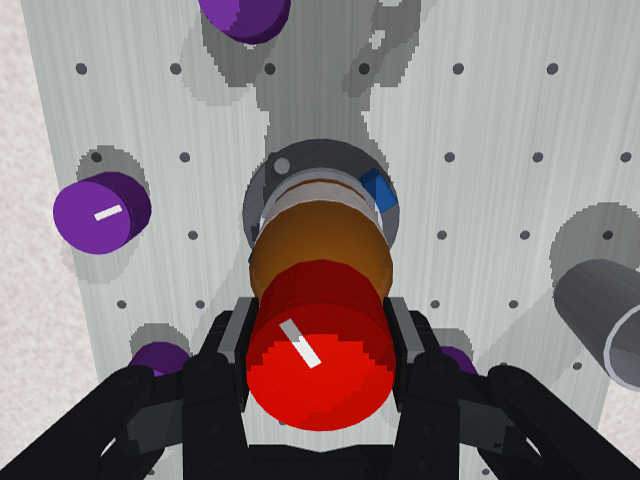

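The cap (320,350) is gripped between both pads, opening about 47 mm. Now I press gently in small steps.

```bash
python3 -m crank '[[[0,0,0.2,0],[0,0,0.2,0],[0,0,0.2,0],[0,0,0.2,0],[0,0,0,0],[0,0,0,0],[0,0,0,0],[0,0,0,0]]]'
```

```text
time_s: 3.45
tcp_pos: [0.5025, 0.1272, 0.1352]
orientation: [179.9, -0.0, 90.0]
wrist_force: [-4.6, -1.0, 23.6]
gripper_width: 0.549
```

It bottomed: 23.6 N, well above the 10 N spring, after about 5.5 mm. Anticlockwise from above is a negative turn about the downward tool z.

```bash
python3 -m crank '[[[0,0,0,-3],[0,0,0,-4],[0,0,0,-4],[0,0,0,-4],[0,0,0,-4],[0,0,0,-4],[0,0,0,-4],[0,0,0,-3],[0,0,0,0],[0,0,0,0]]]'
python3 -c "
from h import *
x=state();print(x['torque'],x['q'][6])"
```

```text
time_s: 4.28
tcp_pos: [0.5032, 0.1281, 0.1352]
orientation: [179.8, 0.0, 120.1]
wrist_force: [-3.9, -1.7, 20.5]
gripper_width: 0.554
[-0.19981315  0.73871092  0.11511941] 4.902047048347626
```

```bash
python3 -m crank '[[[0,0,0,-4],[0,0,0,-4],[0,0,0,-4],[0,0,0,-4],[0,0,0,-4],[0,0,0,-4],[0,0,0,-4],[0,0,0,-2],[0,0,0,0],[0,0,0,0]]]'
python3 - <<'E'
from h import *
x=state();print(x['torque'],x['q'][6],x["orientation"])
s=snap("wrist"); cv2.imwrite("pics/w3.png",s["frame"]); W,ok=world(s)
t=ok&(W[...,2]>.16)&(W[...,2]<.18)&(np.hypot(W[...,0]-.5025,W[...,1]-.1265)<.022); w=t&(s["frame"].min(-1)>90)
q=W[w]; print(w.sum(),q.mean(0),np.degrees(np.arctan2(*(q.mean(0)[:2]-[.5025,.1265])[::-1])),np.median(W[t][:,2]))
E
```

```text
time_s: 5.12
tcp_pos: [0.5024, 0.1281, 0.1352]
orientation: [179.9, 0.1, 150.0]
wrist_force: [-3.9, -1.5, 22.6]
gripper_width: 0.548
[-0.22787714  0.9464561   0.10674171] 27.97012669011022 [1.79887510e+02 1.02237994e-01 1.50043177e+02]
687 [0.49149352 0.12638529 0.16903121] -179.40286202623514 0.16858683161817903
```

View pics/w3.png

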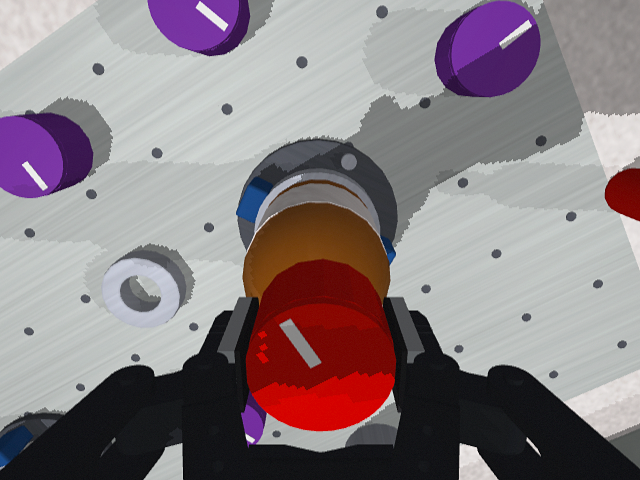

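The cap turned with the fingers: its bar (300,343) sits in the same place in the image, the pointer is about 58° further on, and the top is pressed to z 0.1686. There is no stop torque yet, so I continue until the stop is felt.

```bash
for i in 1; do python3 -m crank '[[[0,0,0,-2],[0,0,0,-2],[0,0,0,-2],[0,0,0,-1],[0,0,0,0],[0,0,0,0]]]'; done; python3 -c "
from h import *
x=state();print(x['torque'],x['orientation'])"
python3 -m crank '[[[0,0,0,-2],[0,0,0,-2],[0,0,0,-1],[0,0,0,0],[0,0,0,0],[0,0,0,0]]]'; python3 -c "
from h import *
x=state();print(x['torque'],x['orientation'])"
```

```text
time_s: 5.67
tcp_pos: [0.5022, 0.1279, 0.1352]
orientation: [179.9, 0.1, 157.0]
wrist_force: [-4.2, -1.2, 21.9]
gripper_width: 0.552
[-0.24508442  1.04997251 -0.1044426 ] [1.79936396e+02 9.46898424e-02 1.56999122e+02]
time_s: 6.17
tcp_pos: [0.5025, 0.1272, 0.1352]
orientation: [180.0, 0.1, 161.9]
wrist_force: [-5.5, -2.3, 21.9]
gripper_width: 0.55
[-0.57505299  0.968255   -0.22870565] [1.79988463e+02 1.38315031e-01 1.61904151e+02]
```

```bash
python3 -m crank '[[[0,0,0,-2],[0,0,0,-2],[0,0,0,0],[0,0,0,0],[0,0,0,0]]]'; python3 - <<'E'
from h import *
x=state();print(x['torque'],x['q'][6],x["orientation"])
s=snap("wrist"); cv2.imwrite("pics/w4.png",s["frame"]); W,ok=world(s)
t=ok&(W[...,2]>.16)&(W[...,2]<.18)&(np.hypot(W[...,0]-.5025,W[...,1]-.1265)<.022); w=t&(s["frame"].min(-1)>90)
q=W[w]; print(w.sum(),q.mean(0),np.degrees(np.arctan2(*(q.mean(0)[:2]-[.5025,.1265])[::-1])),np.median(W[t][:,2]))
E
```

```text
time_s: 6.58
tcp_pos: [0.5025, 0.1272, 0.1352]
orientation: [180.0, 0.1, 165.6]
wrist_force: [-4.7, -2.4, 22.5]
gripper_width: 0.551
[-0.32070379  1.00877234 -0.94259374] 40.170785986602006 [1.79952080e+02 9.40003551e-02 1.65639251e+02]
688 [0.49224333 0.12255303 0.16905897] -158.95228885573474 0.16856998338955498
```

View pics/w4.png

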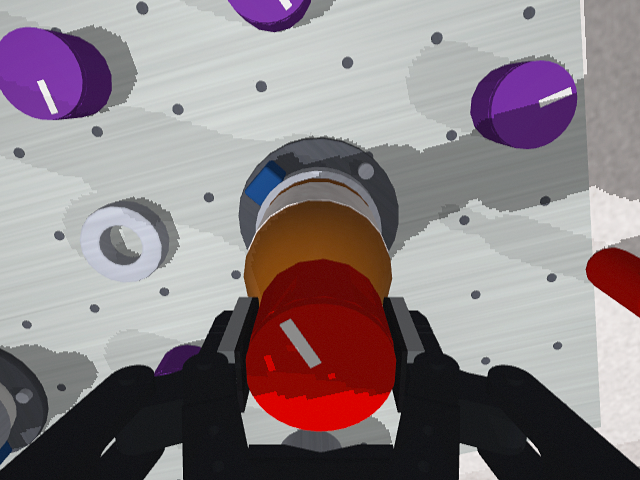

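The stop is felt: the moment jumped to −0.94 N·m, the pointer has turned about 75° in all by the camera (at its stop within measuring error), and the cap is still pressed. The bar (300,343) shows no slip in the fingers. Next is the straight lift.

```bash
python3 -m crank '[[[0,0,-0.5,0],[0,0,-0.8,0],[0,0,-1,0],[0,0,-1.1,0],[0,0,-1.1,0],[0,0,-1.1,0],[0,0,-1.1,0],[0,0,-1.1,0],[0,0,-1.1,0],[0,0,-1.1,0],[0,0,-0.7,0],[0,0,-0.3,0]]]'
python3 -m crank '[[[0,0,0,0],[0,0,0,0],[0,0,0,0],[0,0,0,0],[0,0,0,0],[0,0,0,0],[0,0,0,0],[0,0,0,0],[0,0,0,0],[0,0,0,0],[0,0,0,0],[0,0,0,0]]]'
python3 - <<'E'
from h import *
x=state();print(x['torque'],x['qd'].round(2),x["orientation"])
s=snap("side"); cv2.imwrite("pics/s2.png",cv2.resize(s["frame"][120:320,200:440],None,fx=3,fy=3)); W,ok=world(s)
hsv=cv2.cvtColor(s["frame"],cv2.COLOR_BGR2HSV)
m=ok&((hsv[...,0]<8)|(hsv[...,0]>172))&(hsv[...,1]>120)&(np.hypot(W[...,0]-.5025,W[...,1]-.1265)<.045)&(W[...,2]<.32)&(W[...,2]>.15)
p=W[m]; print(m.sum(),p.min(0),p.max(0),p.mean(0))
E
```

```text
time_s: 7.63
tcp_pos: [0.5018, 0.1272, 0.2425]
orientation: [-180.0, -0.0, 166.0]
wrist_force: [0.3, 0.4, 0.5]
gripper_width: 0.549
time_s: 8.63
tcp_pos: [0.502, 0.1271, 0.2423]
orientation: [180.0, 0.0, 166.0]
wrist_force: [0.3, -0.2, -0.4]
gripper_width: 0.553
[-0.00060857 -0.00181698  0.01743441] [-0.03 -0.07 -0.02  0.04 -0.02 -0.03  0.13] [1.79996255e+02 9.79972010e-04 1.66001072e+02]
142 [0.48107834 0.0999955  0.15717884] [0.5271862  0.14565557 0.27910799] [0.51385557 0.11367278 0.2635477 ]
```

View pics/s2.png

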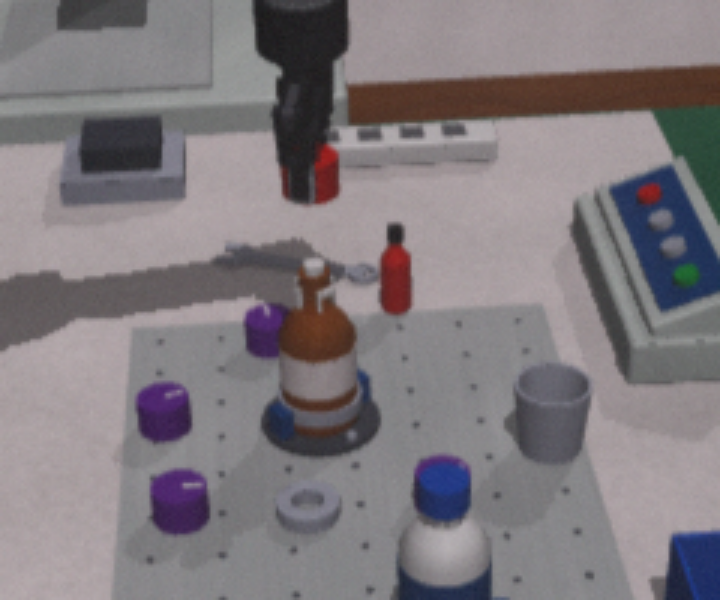

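The cap hangs upright in the fingers at (310,172), clear of the bared neck at (315,270), and the bench items look undisturbed. The cap's top is at z ≈ 0.277, so its underside is about 0.243, inside the 0.20–0.32 window.

```bash
python3 -c "
from h import *
print(ctrl.hand_in())"
```

```text
the job is handed in; nothing more can be done
None
```

The cap is off the amber bottle, and I handed the job in with the cap still held about 10 cm above its locked height. The hand-in reports no verdict.

- **Press:** I gripped the cap at 60 N and pressed it until it bottomed, at about 23 N. The camera showed its top about 6 mm lower.
- **Twist:** I turned it anticlockwise until the moment on the wrist jumped to about −0.94 N·m, which is the stop. By the camera the pointer had turned about 75°, a bit more than the nominal 68°. I put this down to error in the camera measurement of the pointer, since the bar showed no slip in the fingers.
- **Final hold:** The underside is at about z = 0.243 m. The tool is within about 1 mm of the bottle's axis and upright, joint speeds are near zero, and the gripper is still closed on the cap.
- **Surroundings:** The last side picture shows the neck bare. In its crop, the blue-capped bottle, ring, cup, glue and wrench look unmoved. The brush and mouse were outside that crop and I did not check them, but the arm went nowhere near them. No check failed, and the run took about 8.7 s of the 46 s allowed.

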